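# Gather the working dilutions into the dosing caddy

## Robot

A 6-joint arm with a two-finger parallel gripper is mounted at the origin on the work surface. World frame = base frame: x ahead of the robot, y to its left, z up, the work surface at z = 0. Lengths are in m, angles in rad, forces in N, time in s.
With the tool pointing down it reaches from about 0.325 to 0.9 m from the base axis. Payload 6.1 kg.
Tool frame: the origin (TCP) lies midway between the tips of the shut fingers; the grasp point (between the pads) lies 19 mm behind it; z points along the fingers, y is the line along which they close (so a half turn about z gives the same grasp; the last joint's range is limited). The gripper opens to 85 mm and grips with 20 to 120 N. Pads are 22 mm wide; open, the fingers measure 114 mm over their backs; the gripper's body (76 mm by 85 mm) begins 54 mm behind the grasp point. The pads swing forward as they close: fully open they stand 13 mm farther back than shut.
Start: joints at [1.029, 0.22, 1.526, -0, 1.395, -0.126], TCP at [0.252, 0.572, 0.231] pointing down, gripper open.
Joint ranges: [-2.98, 2.98], [-0.91, 2.08], [0.09, 2.57], [-1.24, 4.39], [0.2, 2.65], [-2.68, 2.68]. Speed limits (rad/s): [2.57, 2.57, 3.01, 3.14, 3.14, 3.14].

## Interface

Orientations are given as [roll, pitch, yaw] about the fixed x, y, z axes, in that order (R = Rz(yaw) Ry(pitch) Rx(roll)).
In Python, from plant import movep, move_l, set_joints, gripper_to, hold, inverse_kinematics, observe, get_image, get_calibration, Unreachable, job_done gives the robot as it stands. Calls block until the motion is done:
- movep(position, orientation): joint-space move of the TCP to a pose.
- move_l(position, feed=0.15, rotation=None, max_force=None): straight line of the TCP; rotation=None keeps the orientation; feed is the mean speed in m/s. With max_force (N) it stops when the force on the tool has changed by that much, and returns True; else False.
- set_joints(angles): joint-space move.
- gripper_to(opening, f_grip=None): finger opening in m; f_grip is the grip in N (None keeps the last); returns when the fingers have stopped.
- hold(seconds).
- inverse_kinematics(position, orientation): joint angles nearest the present ones, or None.
- observe(): the state.
- get_image(name): name is "side" or "top" or "wrist"; returns (picture, depth): 400x640x3 uint8, red, green, blue; 400x640 float32, m along the optical axis (not along the pixel's ray), 0 where there is no reading.
- get_calibration(name): a dict with "intrinsics" (3x3 intrinsics, pixels), "world_from_camera" (4x4, takes a point from camera to world coordinates). Camera axes: x right, y down, z forward; pixel columns grow to the right and rows downward; lengths in m; the calibration is good to about 2 mm. A picture is of the moment at which its call begins: read the wrist's pose just before it. get_calibration takes no time and is no camera call; for the wrist camera it gives the pose at the moment of the call.
A pose or a line that the arm cannot do raises Unreachable and nothing moves.
- job_done(): hands the job in; it is judged then, once.
The state is a dict: "time_s": time; "q": joint angles; "joint_velocities": joint speeds; "joint_torque": joint torques, N m; "eef_pos": TCP position; "tcp_rot": TCP orientation; "ft_force": force on the tool from outside, world axes, zero at the start; "torque": the same for the moment, N m; "opening": finger opening in m; "grasp_force": force on a finger pad.
Only numpy, scipy, OpenCV 4.12 (cv2) and the standard library are available. Lean on these libraries where they do the work, as an engineer would, in place of code of your own. Each camera call takes 0.05 s, during which the arm holds its last target. There are 200 camera calls.

## Task

Get the dosing caddy ready for the tissue-chamber run: stand each of the four white bottles (today's dilutions) upright inside the spill cup that has the colour of its cap, so that no drips get mixed. The two amber-brown bottles are undiluted stock: leave them standing where they are, whatever their caps. Keep every bottle upright, and set them down gently on the cup's floor instead of dropping them.

Things in the scene. Friction and masses are not known exactly. Their poses are not given: they have to be found in the camera images.
- white_red: Working dilution: opaque WHITE plastic 60 ml bottle, 94 mm tall, upright on the bench: round body 40 mm across up to 56 mm high, shoulder to 66 mm, neck 25 mm across, ribbed screw cap 28 mm across from 72 to 94 mm high (grip here). Origin: centre of its underside, z up. 50 to 105 g, loose. Red cap, paper label with a red band.
- white_yellow: Working dilution: opaque WHITE plastic 60 ml bottle, 94 mm tall, upright on the bench: round body 40 mm across up to 56 mm high, shoulder to 66 mm, neck 25 mm across, ribbed screw cap 28 mm across from 72 to 94 mm high (grip here). Origin: centre of its underside, z up. 50 to 105 g, loose. Yellow cap, paper label with a yellow band.
- white_green: Working dilution: opaque WHITE plastic 60 ml bottle, 94 mm tall, upright on the bench: round body 40 mm across up to 56 mm high, shoulder to 66 mm, neck 25 mm across, ribbed screw cap 28 mm across from 72 to 94 mm high (grip here). Origin: centre of its underside, z up. 50 to 105 g, loose. Green cap, paper label with a green band.
- white_blue: Working dilution: opaque WHITE plastic 60 ml bottle, 94 mm tall, upright on the bench: round body 40 mm across up to 56 mm high, shoulder to 66 mm, neck 25 mm across, ribbed screw cap 28 mm across from 72 to 94 mm high (grip here). Origin: centre of its underside, z up. 50 to 105 g, loose. Blue cap, paper label with a blue band.
- amber_yellow: Undiluted stock, not for the caddy: dark AMBER-brown 60 ml bottle, 94 mm tall, upright on the bench: round body 40 mm across up to 56 mm high, shoulder to 66 mm, neck 25 mm across, ribbed screw cap 28 mm across from 72 to 94 mm high (grip here). Origin: centre of its underside, z up. 50 to 105 g, loose. Yellow cap, paper label with a yellow band.
- amber_blue: Undiluted stock, not for the caddy: dark AMBER-brown 60 ml bottle, 94 mm tall, upright on the bench: round body 40 mm across up to 56 mm high, shoulder to 66 mm, neck 25 mm across, ribbed screw cap 28 mm across from 72 to 94 mm high (grip here). Origin: centre of its underside, z up. 50 to 105 g, loose. Blue cap, paper label with a blue band.
- cup_red: Red open round spill cup, 32 mm high; outside 62 mm across at the foot, 68 at the rim; inside 57 at the floor, 63 at the rim; floor 3 mm thick. Origin: centre of its underside, 4 mm above the bench, z up. The 4 cups sit firmly, 2 by 2 at 80 mm spacing, in a fixed aluminium caddy (176 mm square, 24 mm high, grips 19 mm out on 2 sides), turned at random; corners vary.
- cup_yellow: Yellow open round spill cup, 32 mm high; outside 62 mm across at the foot, 68 at the rim; inside 57 at the floor, 63 at the rim; floor 3 mm thick. Origin: centre of its underside, 4 mm above the bench, z up. The 4 cups sit firmly, 2 by 2 at 80 mm spacing, in a fixed aluminium caddy (176 mm square, 24 mm high, grips 19 mm out on 2 sides), turned at random; corners vary.
- cup_green: Green open round spill cup, 32 mm high; outside 62 mm across at the foot, 68 at the rim; inside 57 at the floor, 63 at the rim; floor 3 mm thick. Origin: centre of its underside, 4 mm above the bench, z up. The 4 cups sit firmly, 2 by 2 at 80 mm spacing, in a fixed aluminium caddy (176 mm square, 24 mm high, grips 19 mm out on 2 sides), turned at random; corners vary.
- cup_blue: Blue open round spill cup, 32 mm high; outside 62 mm across at the foot, 68 at the rim; inside 57 at the floor, 63 at the rim; floor 3 mm thick. Origin: centre of its underside, 4 mm above the bench, z up. The 4 cups sit firmly, 2 by 2 at 80 mm spacing, in a fixed aluminium caddy (176 mm square, 24 mm high, grips 19 mm out on 2 sides), turned at random; corners vary.
Not all that is in view belongs to the job. Leave any pink look-alike of the cup_red alone.

How it is judged:
At the end, for the whole second after the job is handed in: Each white bottle stands in the cup of its cap's colour: its axis within 14 mm of the cup's axis, its underside on the cup's floor (less than 8 mm above the cup's underside), upright within 0.12 rad and at rest; both amber bottles are upright and within 20 mm of where they stood (horizontal distance between white_red and cup_red below 0.014 m and z of white_red in the frame of cup_red below 0.008 m and angle between each of white_red, white_yellow, white_green, white_blue's own z axis and vertical below 0.12 rad and linear speed of each of white_red, white_yellow, white_green, white_blue below 0.02 m/s and horizontal distance between white_yellow and cup_yellow below 0.014 m and z of white_yellow in the frame of cup_yellow below 0.008 m and horizontal distance between white_green and cup_green below 0.014 m and z of white_green in the frame of cup_green below 0.008 m and horizontal distance between white_blue and cup_blue below 0.014 m and z of white_blue in the frame of cup_blue below 0.008 m and distance of each of amber_yellow, amber_blue from where it was at the start of the episode below 0.02 m and angle between each of amber_yellow, amber_blue's own z axis and vertical below 0.1 rad); the robot touches nothing.
It fails at once if a bottle is tipped over (more than 30 degrees from upright) (angle between any of white_red, white_yellow, white_green, white_blue, amber_yellow, amber_blue's own z axis and vertical above 0.52 rad).
It fails at once if a bottle is dropped or thrown (faster than 0.6 m/s, as after a fall of about 20 mm, with no finger on it) ((linear speed of white_red above 0.6 m/s and contact force between the fingers and white_red below 0.05 N) or (linear speed of white_yellow above 0.6 m/s and contact force between the fingers and white_yellow below 0.05 N) or (linear speed of white_green above 0.6 m/s and contact force between the fingers and white_green below 0.05 N) or (linear speed of white_blue above 0.6 m/s and contact force between the fingers and white_blue below 0.05 N) or (linear speed of amber_yellow above 0.6 m/s and contact force between the fingers and amber_yellow below 0.05 N) or (linear speed of amber_blue above 0.6 m/s and contact force between the fingers and amber_blue below 0.05 N)).
It also fails if it takes over 102 s, if anything falls off the work surface, if the arm or the gripper's body presses on something with over 40 N, if the wrist force passes 120 N, or if a joint passes its speed limit or range.

## Working session

There is one attempt and no reset: what is moved stays moved. The work goes in short steps, each a Python script; the robot and the scene stay as the last script left them, time stands still between calls to the robot, and variables do not carry over. Pictures are saved under pics/ and viewed, at most 14 in all, crops included, and the job is handed in when it is done.

```bash
mkdir -p pics; ls; python3 - <<'E'
from plant import *
import cv2,numpy as np,pickle
d={}
for n in("top","side"):
    p,z=get_image(n);c=get_calibration(n);d[n]=(p,z,c);cv2.imwrite(f"pics/{n}0.png",p[:,:,::-1]);print(n,c["intrinsics"],np.round(c["world_from_camera"],3),(z>0).mean())
pickle.dump(d,open("d.pkl","wb"));print(observe()["time_s"],observe()["tcp_rot"])
E
```

```text
pics
top [[390.69908578   0.         319.68042386]
 [  0.         390.69908578 201.74418293]
 [  0.           0.           1.        ]] [[ 0.02  -0.999  0.027  0.511]
 [-0.999 -0.021 -0.032  0.05 ]
 [ 0.032 -0.027 -0.999  0.9  ]
 [ 0.     0.     0.     1.   ]] 0.99612890625
side [[385.39833456   0.         314.9398933 ]
 [  0.         385.39833456 200.6988255 ]
 [  0.           0.           1.        ]] [[-0.996 -0.064  0.069  0.505]
 [-0.093  0.569 -0.817  0.805]
 [ 0.014 -0.82  -0.572  0.571]
 [ 0.     0.     0.     1.   ]] 0.99571875
0.1 [-3.13988203e+00 -2.11903215e-04  2.72584147e+00]
```

View pics/top0.png

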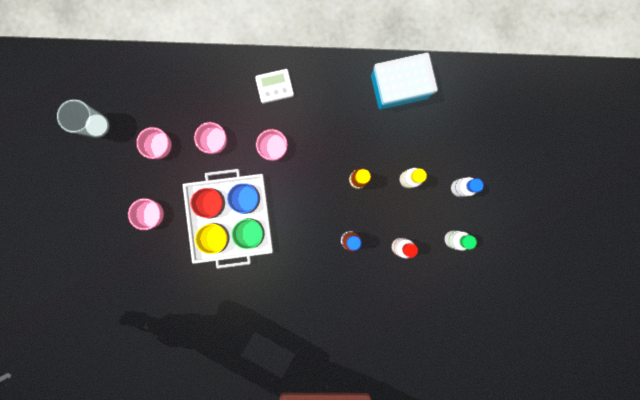

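View pics/side0.png

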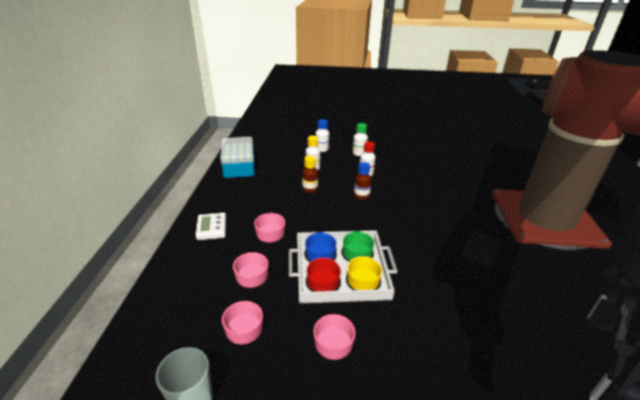

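Top view: bottle caps are amber_yellow (363,177), white_yellow (418,177), white_blue (475,186), amber_blue (354,243), white_red (410,250) and white_green (468,242). The cups are red (207,202), blue (243,198), yellow (212,238) and green (248,234). The side view agrees, and the pink cups are distractors.

```bash
cat > loc.py <<'E'
import cv2,numpy as np
def masks(p):
    h=cv2.cvtColor(p,cv2.COLOR_RGB2HSV);H,S,V=[h[...,i].astype(int) for i in range(3)]
    ok=(S>190)&(V>90)
    return dict(red=ok&((H<6)|(H>174)),yellow=ok&(H>19)&(H<35),green=ok&(H>50)&(H<85),blue=ok&(H>98)&(H<125))
def ray(uv,c,z):
    K,T=c["intrinsics"],np.asarray(c["world_from_camera"])
    d=T[:3,:3]@np.linalg.solve(K,[uv[0],uv[1],1]);o=T[:3,3]
    return o+d*(z-o[2])/d[2]
def cloud(z,c):
    K,T=c["intrinsics"],np.asarray(c["world_from_camera"])
    v,u=np.mgrid[:z.shape[0],:z.shape[1]]
    return np.stack([(u-K[0,2])/K[0,0]*z,(v-K[1,2])/K[1,1]*z,z],-1)@T[:3,:3].T+T[:3,3]
E
python3 - <<'E'
import pickle,cv2,numpy as np
from loc import *
d=pickle.load(open("d.pkl","rb"))
for n in d:
    p,z,c=d[n];W=cloud(z,c)
    for k,m in masks(p).items():
        N,L,st,ce=cv2.connectedComponentsWithStats(m.astype(np.uint8))
        for i in range(1,N):
            if st[i,4]<25:continue
            P=W[(L==i)];t=P[P[:,2]>np.percentile(P[:,2],95)-.006]
            (cc,r)=cv2.minEnclosingCircle(np.argwhere(L==i)[:,::-1].astype(np.float32))
            print(n,k,st[i],np.round(ce[i],1),"zmax",P[:,2].max().round(3),"topmean",t.mean(0).round(3),"circ",np.round(cc,1),round(r,1),"ray.094",ray(cc,c,.094).round(3),"ray.036",ray(cc,c,.036).round(3))
E
```

```text
top red [192 189  30  28 564] [207.9 202.6] zmax 0.9 topmean [0.522 0.238 0.088] circ [206.3 202.5] 14.7 ray.094 [0.527 0.256 0.094] ray.036 [0.528 0.271 0.036]
top red [403 244  15  14 150] [410.2 250. ] zmax 0.096 topmean [ 0.437 -0.165  0.093] circ [410. 250.] 7.3 ray.094 [ 0.437 -0.165  0.094] ray.036 [ 0.432 -0.181  0.036]
top yellow [355 169  16  15 189] [362.5 176.1] zmax 0.9 topmean [ 0.588 -0.063  0.105] circ [362.5 176.2] 7.7 ray.094 [ 0.588 -0.064  0.094] ray.036 [ 0.594 -0.072  0.036]
top yellow [411 168  16  14 165] [418.8 175.3] zmax 0.9 topmean [ 0.592 -0.178  0.105] circ [418.5 175.5] 7.6 ray.094 [ 0.592 -0.181  0.094] ray.036 [ 0.598 -0.197  0.036]
top yellow [196 224  31  30 725] [211.  238.4] zmax 0.9 topmean [0.452 0.238 0.107] circ [211.  238.5] 15.7 ray.094 [0.454 0.244 0.094] ray.036 [0.449 0.258 0.036]
top green [461 236  16  13 157] [468.5 241.8] zmax 0.096 topmean [ 0.456 -0.288  0.093] circ [468.5 241. ] 7.8 ray.094 [ 0.458 -0.288  0.094] ray.036 [ 0.454 -0.312  0.036]
top blue [468 179  16  13 158] [475.3 185. ] zmax 0.9 topmean [ 0.575 -0.297  0.105] circ
[... 1256 characters left out ...]
 [ 0.455 -0.405  0.036]
side green [344 232  28  27 561] [357.1 244.8] zmax 0.571 topmean [0.465 0.197 0.038] circ [357.3 246.7] 14.8 ray.094 [0.47  0.264 0.094] ray.036 [0.466 0.198 0.036]
side blue [318 119  10   9  82] [322.4 123.1] zmax 0.571 topmean [ 0.577 -0.271  0.106] circ [322.2 123.3] 5.3 ray.094 [ 0.578 -0.287  0.094] ray.036 [ 0.587 -0.419  0.036]
side blue [359 164  10  10  90] [363.4 168.2] zmax 0.097 topmean [ 0.455 -0.04   0.094] circ [363.1 168. ] 5.8 ray.094 [ 0.457 -0.029  0.094] ray.036 [ 0.451 -0.13   0.036]
side blue [307 232  28  28 604] [320.1 245.8] zmax 0.571 topmean [0.54  0.221 0.051] circ [319.8 247.6] 15.7 ray.094 [0.539 0.274 0.094] ray.036 [0.543 0.209 0.036]
```

```bash
cat > arm.py <<'E'
from plant import *
import numpy as np
def rot(x,y): return [np.pi,0,2.726-1.155+np.arctan2(y,x)]
def go(x,y,z): movep([x,y,z],rot(x,y))
E
python3 - <<'E'
from arm import *
from loc import *
import pickle
d={}
for n,(x,y) in dict(cups=(.45,.22),b1=(.46,-.12),b2=(.48,-.24)).items():
    go(x,y,.32); hold(.3); c=get_calibration("wrist"); p,z=get_image("wrist"); d[n]=(p,z,c)
    cv2.imwrite(f"pics/w_{n}.png",p[:,:,::-1]); print(n,np.round(c["world_from_camera"],3).tolist(),np.round(observe()["q"],2),observe()["time_s"])
pickle.dump(d,open("w.pkl","wb"))
a=np.vstack([cv2.resize(np.hstack([d["cups"][0],d["b1"][0]]),(800,250)),cv2.resize(np.hstack([d["b2"][0],d["b2"][0]*0]),(800,250))])
cv2.imwrite("pics/wall.png",a[:,:,::-1])
E
```

```text
cups [[0.898, 0.424, 0.119, 0.419], [0.441, -0.863, -0.246, 0.283], [-0.001, 0.273, -0.962, 0.463], [0.0, 0.0, 0.0, 1.0]] [ 0.3  -0.13  1.72  0.    1.55 -0.16] 1.975
b1 [[0.968, -0.241, -0.069, 0.477], [-0.25, -0.931, -0.265, -0.052], [-0.001, 0.274, -0.962, 0.463], [0.0, 0.0, 0.0, 1.0]] [-0.42 -0.19  1.78  0.    1.55 -0.17] 3.6083
b2 [[0.895, -0.428, -0.122, 0.511], [-0.445, -0.861, -0.245, -0.177], [0.0, 0.274, -0.962, 0.464], [0.0, 0.0, 0.0, 1.0]] [-0.61 -0.04  1.64  0.    1.54 -0.15] 4.5167
```

View pics/wall.png

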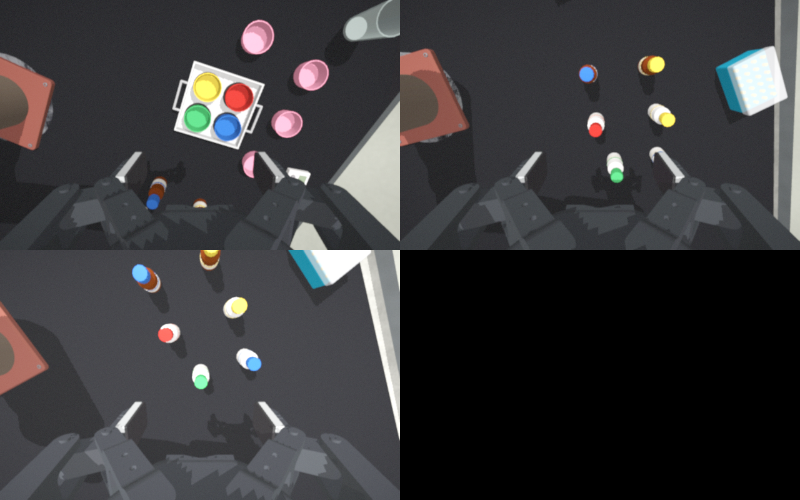

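The wrist views show the four caddy cups and all six caps clearly, so I'm refining the positions from these.

```bash
python3 - <<'E'
import pickle
from loc import *
d={**pickle.load(open("w.pkl","rb")),**pickle.load(open("d.pkl","rb"))}
def m2(p):
    h=cv2.cvtColor(p,cv2.COLOR_RGB2HSV);H,S,V=[h[...,i].astype(int) for i in range(3)]
    ok=(S>115)&(V>90)
    return dict(red=ok&((H<5)|(H>175))&(S>150),yellow=ok&(H>19)&(H<35),green=ok&(H>50)&(H<88),blue=ok&(H>100)&(H<125))
from scipy.optimize import least_squares
for n,(p,z,c) in d.items():
    W=cloud(z,c);v=z>0
    for k,m in m2(p).items():
        N,L,st,ce=cv2.connectedComponentsWithStats(m.astype(np.uint8))
        for i in range(1,N):
            if st[i,4]<40:continue
            M=(L==i)&v; P=W[M]
            if np.median(P[:,2])>.065:
                T=np.argwhere((L==i)&v&(abs(W[...,2]-.094)<.006))[:,::-1].astype(np.float32)
                if len(T)<20: continue
                q,r=cv2.minEnclosingCircle(T); print(n,"CAP",k,len(T),"ray",ray(q,c,.094)[:2].round(4),"pts",W[(L==i)&v&(abs(W[...,2]-.094)<.006)].mean(0).round(4),r)
            elif st[i,4]>350:
                R=P[(P[:,2]>.029)&(P[:,2]<.042)]
                f=least_squares(lambda a:np.hypot(*(R[:,:2]-a).T)-.032,R[:,:2].mean(0),loss="soft_l1",f_scale=.002)
                F=P[P[:,2]<.012];print(n,"CUP",k,len(R),f.x.round(4),"res",np.abs(f.fun).mean().round(4),"floor",F.mean(0).round(4),len(F))
E
```

```text
cups CUP red 244 [0.5277 0.2713] res 0.0006 floor [0.5299 0.2716 0.008 ] 1049
cups CUP yellow 257 [0.4491 0.2596] res 0.0007 floor [0.4494 0.2598 0.008 ] 1137
cups CUP green 209 [0.4612 0.1811] res 0.0006 floor [0.4619 0.1798 0.0081] 970
cups CUP blue 260 [0.5398 0.1928] res 0.0006 floor [0.5423 0.1916 0.008 ] 898
cups CAP blue 272 ray [ 0.4499 -0.046 ] pts [ 0.4502 -0.0466  0.0942] 9.60478687286377
b1 CAP red 327 ray [ 0.4373 -0.1664] pts [ 0.4375 -0.1665  0.0949] 10.501522064208984
b1 CAP yellow 446 ray [ 0.5884 -0.0662] pts [ 0.5882 -0.0658  0.0946] 12.550020217895508
b1 CAP yellow 371 ray [ 0.5925 -0.1824] pts [ 0.5922 -0.1824  0.0944] 11.191981315612793
b1 CAP green 291 ray [ 0.4562 -0.289 ] pts [ 0.4564 -0.2889  0.0944] 9.883811950683594
b1 CAP blue 403 ray [ 0.4504 -0.049 ] pts [ 0.4505 -0.0493  0.0948] 11.56911563873291
b2 CAP red 306 ray [ 0.4376 -0.1677] pts [ 0.4367 -0.1685  0.0949] 11.510964393615723
b2 CAP yellow 64 ray [ 0.5846 -0.075 ] pts [ 0.5835 -0.0767  0.0923] 10.012592315673828
b2 CAP green 30 ray [ 0.4609 -0.2829] pts [ 0.4625 -0.2809  0.0917] 7.648629188537598

[... 641 characters left out ...]
007 floor [0.4491 0.262  0.0074] 541
top CUP green 97 [0.4619 0.1814] res 0.0006 floor [0.4613 0.1821 0.0071] 536
top CAP green 148 ray [ 0.4566 -0.2871] pts [ 0.4565 -0.2881  0.093 ] 6.966725826263428
top CAP blue 147 ray [ 0.5755 -0.301 ] pts [ 0.5758 -0.3019  0.0932] 7.045558452606201
top CUP blue 99 [0.5407 0.1933] res 0.0006 floor [0.5407 0.1945 0.0073] 534
top CAP blue 149 ray [ 0.4508 -0.0467] pts [ 0.4508 -0.047   0.0937] 6.838425636291504
side CAP red 51 ray [ 0.4393 -0.1601] pts [ 0.4395 -0.162   0.0936] 4.272101879119873<stdin>:22: RuntimeWarning: Mean of empty slice.
  ret = um.true_divide(
Traceback (most recent call last):
ValueError: Initial guess is outside of provided bounds
```

```bash
cat >> arm.py <<'E'
B=dict(red=(.4375,-.1655),yellow=(.5925,-.182),green=(.4565,-.288),blue=(.575,-.3025))
C=dict(red=(.5283,.2717),yellow=(.4495,.260),green=(.4615,.1812),blue=(.5402,.193))
ZG,UP=.066,.20
def pick(k):
    x,y=B[k]; go(x,y,UP); gripper_to(.055)
    move_l([x,y,ZG],feed=.12); gripper_to(.015,f_grip=30)
    o=observe(); print(k,"grip",o["opening"],o["grasp_force"],np.round(o["eef_pos"],4),np.round(o["ft_force"],1))
    move_l([x,y,UP],feed=.12); o=observe(); print(" lifted",o["opening"],o["grasp_force"],np.round(o["ft_force"],1),o["time_s"])
    return o["grasp_force"]>5 and o["opening"]>.02
def place(k):
    x,y=C[k]; go(x,y,UP); move_l([x,y,ZG+.013],feed=.12); hold(.2)
    t=move_l([x,y,ZG+.003],feed=.02,max_force=4); print(" touch",t,np.round(observe()["eef_pos"],4))
    gripper_to(.05); move_l([x,y,UP],feed=.15); print(" done",observe()["time_s"])
E
python3 - <<'E'
from arm import *
if pick("red"): place("red")
p,_=get_image("wrist"); import cv2; cv2.imwrite("pics/r1.png",p[:,:,::-1])
E
```

```text
red grip 0.027008798427473505 29.610409140586853 [ 0.4381 -0.1658  0.0668] [0.8 0.2 5.1]
 lifted 0.027170038157796048 29.56467479467392 [-0.1  0.  -1.3] 8.4583
 touch True [0.529  0.272  0.0737]
 done 13.175
```

View pics/r1.png

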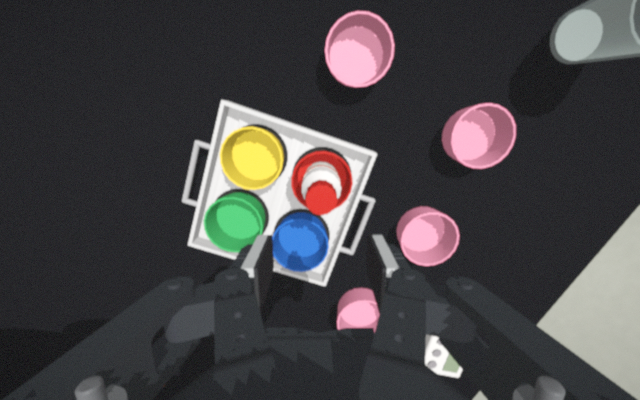

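The picture shows the red bottle standing centred in the red cup, around (321,185). Contact came at the expected floor height, so I'm carrying on with the other three.

```bash
python3 - <<'E'
from arm import *
import cv2,pickle
for k in("yellow","blue","green"):
    if not pick(k): print("FAIL",k); break
    place(k)
else:
    go(.40,.0,.3)
    d={n:(*get_image(n),get_calibration(n)) for n in("top","side")}
    pickle.dump(d,open("e.pkl","wb"))
    a=np.hstack([d["top"][0][100:300,150:550],d["side"][0][100:300,200:600]]);cv2.imwrite("pics/end.png",a[:,:,::-1])
    from loc import *
    p,z,c=d["top"];W=cloud(z,c)
    m=(abs(W[...,2]-.098)<.009)&(z>0)
    N,L,st,ce=cv2.connectedComponentsWithStats(m.astype(np.uint8))
    for i in range(1,N):
        if 60<st[i,4]<400: print(st[i,4],p[L==i].mean(0).astype(int),np.round(W[L==i].mean(0),4))
E
```

```text
yellow grip 0.027142530438729582 29.515840709209442 [ 0.5931 -0.1823  0.0669] [0.3 0.1 4.1]
 lifted 0.027114237322109658 29.537344872951508 [-0.9  0.6 -1.7] 18.0083
 touch True [0.4503 0.2603 0.0737]
 done 22.775
blue grip 0.027263731249307734 29.443614184856415 [ 0.5756 -0.3029  0.067 ] [0.1 0.4 3.7]
 lifted 0.026740979894573025 29.529773890972137 [ 0.1  1.  -0.6] 27.9583
 touch True [0.541  0.1933 0.0738]
 done 32.8333
green grip 0.027008466103456804 29.59551304578781 [ 0.4571 -0.2885  0.0668] [ 0.5 -0.6  3.8]
 lifted 0.027116677296373636 29.569140672683716 [-0.7  0.1 -2. ] 37.7167
 touch True [0.4622 0.1814 0.0736]
 done 42.5083
89 [180 195 193] [0.6966 0.5153 0.091 ]
144 [254 250   0] [ 0.5894 -0.0639  0.0934]
159 [ 84 165 250] [0.5415 0.193  0.1007]
170 [247  69  59] [0.5284 0.2705 0.1002]
162 [ 84 245 144] [0.4631 0.1801 0.1006]
171 [250 246  10] [0.4511 0.2595 0.1003]
139 [ 51 149 249] [ 0.4514 -0.047   0.0939]
```

View pics/end.png

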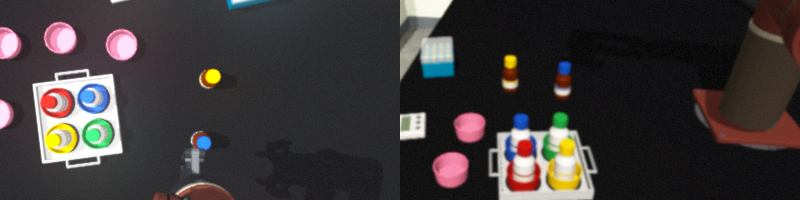

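The final pictures show all four white bottles upright in the cups that match their caps. Cap tops are at 0.100 m and within 2 mm of the cup axes, and both amber bottles are where they started.

```bash
python3 -c "
from plant import *
print(job_done())"
```

```text
the job is handed in; nothing more can be done
None
```

The job is handed in at about 43 s: all four white bottles stand upright in the cups matching their caps, and the two amber bottles were not moved; the judge returned no verdict.

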